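Press the push nut home on the condiment tray's spindle

TASK

The round wooden condiment tray needs its fastener back: take the push nut, the steel collar with four sprung teeth in its hole, set it over the plain upright spindle in the middle of the tray and, with the gripper on it (not by letting it drop), press it straight down until it sits fully home on the hub, level, gripped by its teeth. Then let go of it. Leave the similar plain ring without teeth where it lies.

Things in the scene. Friction and masses are not known exactly. Their poses are not given: they have to be found in the camera images.
- push_nut_mid (a point): Centre (half-way up) of the push nut: loose steel collar lying flat, z up, 48 mm across, 24 mm high, 66 g. In its 33 mm hole four sprung teeth lean in and up, their tips 14 mm above its underside and about 11 mm apart. Grip it across its outside, any direction. Set on the spindle it stops on its teeth some 18 mm above the hub; press it on down against 4 to 15 N; the teeth then hold it.
- hub_top (a point): Middle of the hub's flat top (34 mm across, 60 mm above the worktop, 32 mm above the tray's floor), z up. The plain 16 mm spindle rises 44 mm from here, its last 15 mm tapering to 5 mm. Nut home: underside on the hub, its centre 12 mm above this point, 20 mm of spindle above the nut. The wooden tray, 214 mm across, rim 38 mm high, holds two small creamer pots and does not move or turn.
- plain_ring_mid (a point): Centre (half-way up) of a loose plain steel ring, also 48 mm across and 24 mm high, lying flat, with a smooth 33 mm hole and no teeth. Leave it where it lies.
Things that resemble listed ones, but are neither listed nor needed, are in the scene too. Leave any pink or red look-alike of the part that bears push_nut_mid alone.

How it is judged:
By the outcome, as a careful person would: the job done as asked, in the order asked, and still so for the second after the job is handed in, with the robot touching nothing.
It also fails if it takes over 42 s, if anything falls off the work surface, if the arm or the gripper's body presses on something with over 40 N, if the wrist force passes 120 N, or if a joint passes its speed limit or range.

ROBOT

A 6-joint arm with a two-finger parallel gripper is mounted at the origin on a cart in front of the work surface, level with it; the furniture and walls round the work are solid. World frame = base frame: x ahead of the robot, y to its left, z up, the work surface at z = 0. Lengths are in mm, angles in rad, forces in N, time in s.
With the tool pointing down it reaches from about 250 to 800 mm from the base axis. Payload 3.9 kg.
Tool frame: the origin (TCP) lies between the finger pads; the fingertips stand 22 mm ahead of it and the grasp point (between the pads) lies 3 mm ahead of it (nose_length is the distance from the TCP to the fingertips, in mm); z points along the fingers, y is the line along which they close (so a half turn about z gives the same grasp; the last joint's range is limited). The gripper opens to 85 mm and grips with 20 to 120 N. Pads are 22 mm wide; open, the fingers measure 114 mm over their backs; the gripper's body (76 mm by 85 mm) begins 54 mm behind the grasp point. The pads swing forward as they close: fully open they stand 13 mm farther back than shut.
Start: joints at [1.185, 0.26, -0.138, 1.173, 0, 1.571], TCP at [197.552, 486.403, 253.304] pointing down, gripper open.
Joint ranges: [-2.78, 2.78], [-0.83, 1.72], [-1.28, 1.37], [-1.9, 2.12], [-1.57, 1.48], [-3.14, 3.14]. Speed limits (rad/s): [2.57, 2.57, 3.14, 3.14, 3.14, 3.14].

INTERFACE

Orientations are given as a unit quaternion [w, x, y, z].
In Python, from rig import read_state, snapshot, close_job, nose_length gives the robot as it stands.
- The arm moves only by the tool drive_tool, never from a script. Its argument "rows" is a list of rows, each an object with "grip": the opening in per cent of the stroke, from 0 (shut) to 100 (fully open); "linear": the shift along the world's x, y, z in units of 30 mm (1.0 is 30 mm), a list of three; "rotation": the turn, a rotation vector about the world's x, y, z in units of 8 degrees (1.0 is 8 degrees), a list of three. A call has 1 to 10 rows; each row shifts and turns the commanded pose from where the row before left it; what a row does not reach is not made up. A row lasts 1/10 s, in which the tool goes at most 50 mm and 8.59 degrees, less where a joint would pass 70% of its speed; a pose out of reach is approached as far as the arm can. A call is refused whole if a number of a shift passes 1 or a number of a turn 1, either way. A call with a gripper value outside its range is refused whole. The fingers move at their own pace and stop on an object; "force" is the grip in N (left out, the last holds). Time passes only in rows, so rows that do not move let the fingers close. It gives the time, the measured TCP pose, the force, the opening and the grip force at its end, in the units of the state.
- read_state(): the state, without advancing time (a new reading comes with each control period).
- snapshot(name): name is "scene" or "top" or "wrist"; returns a dict with "image" (420x560x3 uint8, red, green, blue), "fx", "fy", "cx", "cy" (pixels), "world_from_camera" (4x4, takes a point from camera to world coordinates); the wrist camera has in their place "mount" (4x4, takes a point from camera to tool coordinates, whose origin is the TCP and whose axes are the flange's). Camera axes: x right, y down, z forward; pixel columns grow to the right and rows downward; lengths in mm; the calibration is good to about 2 mm. A picture is of the moment at which its call begins: read the wrist's pose just before it. There is no depth.
- close_job(): hands the job in; it is judged then, once.
The state is a dict: "time": time; "q": joint angles; "qd": joint speeds; "effort": joint torques, N m; "tool_pos": TCP position; "eef_rot": TCP orientation; "contact_force": force on the tool from outside, world axes, zero at the start; "wrist_torque": the same for the moment, N m; "opening": opening from 0.0 (shut) to 1.0 (fully open); "grip_force": force on a finger pad.
Only numpy, scipy, OpenCV 4.12 (cv2) and the standard library are available. Lean on these libraries where they do the work, as an engineer would, in place of code of your own. Each camera call takes 0.05 s, during which the arm holds its last target. There are 200 camera calls.

## Working session

There is one attempt and no reset: what is moved stays moved. The work goes in short steps, Python scripts to look and compute and a tool call to move; the robot and the scene stay as the last step left them, time stands still between calls to the robot, and variables do not carry over. Pictures are saved under pics/ and viewed, at most 10 in all, crops included, and the job is handed in when it is done.

Besides the shell and the picture viewer there is one more tool, called after ">>>" by a JSON object that holds its "fn" and its "kwargs". drive_tool: Moves the arm, as the interface text tells. Its arguments: {"type":"object","properties":{"rows":{"type":"array"},"force":{"type":"number"}},"required":["rows"]}

```bash
mkdir -p pics
cat > h.py <<'E'
import numpy as np, cv2, pickle
from rig import *
def take(n,f):
    st=read_state(); s=snapshot(n); s['st']=st
    cv2.imwrite(f'pics/{f}.png',s['image'][:,:,::-1]); pickle.dump(s,open(f'pics/{f}.pkl','wb')); return s
def R(q):
    w,x,y,z=q; from scipy.spatial.transform import Rotation as r; return r.from_quat([x,y,z,w]).as_matrix()
def T(s):
    if 'world_from_camera' in s: return np.array(s['world_from_camera'])
    M=np.eye(4); M[:3,:3]=R(s['st']['eef_rot']); M[:3,3]=s['st']['tool_pos']; return M@np.array(s['mount'])
def onz(s,u,v,z):
    M=T(s); d=M[:3,:3]@[(u-s['cx'])/s['fx'],(v-s['cy'])/s['fy'],1]; o=M[:3,3]; return o+d*(z-o[2])/d[2]
def proj(s,p):
    c=np.linalg.inv(T(s))@np.append(p,1); return s['cx']+s['fx']*c[0]/c[2], s['cy']+s['fy']*c[1]/c[2]
E
python3 - <<'E'
from h import *
a=take('top','top1');b=take('scene','sc1')
cv2.imwrite('pics/both.png',cv2.resize(np.vstack([a['image'],b['image']])[:,:,::-1],None,fx=.7,fy=.7))
print(T(a)[:3,3],a['fx'],T(b)[:3,3]); print(read_state())
E
```

```text
[328.82127111 111.42046843 910.49785778] 382.54003537156586 [ -30.21572833 -162.12211313  798.60894962]
{'time': 0.1, 'q': array([ 1.18500875e+00,  2.60605774e-01, -1.39252074e-01,  1.17268525e+00,
        2.66024524e-05,  1.57077380e+00]), 'qd': array([ 1.53228026e-03, -1.27283097e-03,  3.01836190e-03,  4.81454745e-05,
       -6.11728824e-04, -1.13850164e-03]), 'effort': array([ 4.91357641e-04, -4.06506693e+01,  2.54527241e+01,  1.00936843e-02,
        2.26178253e-05,  1.56870698e-06]), 'tool_pos': array([197.32849143, 485.88526139, 252.55013143]), 'eef_rot': array([-1.80491882e-04,  1.91688695e-01,  9.81455389e-01, -8.54634899e-04]), 'contact_force': array([0.19805063, 0.83657781, 0.77104804]), 'wrist_torque': array([0.01226504, 0.00355809, 0.05070397]), 'grip_force': 0.0, 'opening': 0.9985527176844421}
```

View pics/top1.png

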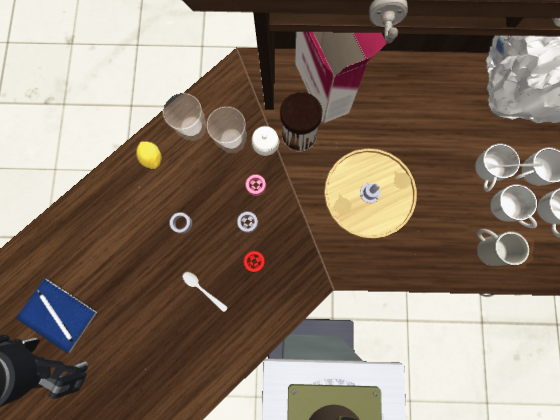

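View pics/sc1.png

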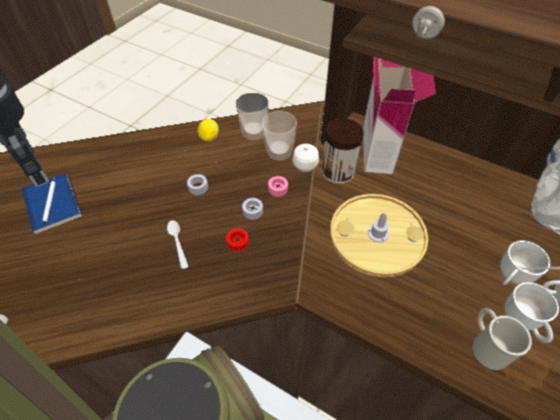

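Run:
```python
from h import *
a=pickle.load(open('pics/top1.pkl','rb'));b=pickle.load(open('pics/sc1.pkl','rb'))
c=lambda s,x,y,w,h,k:cv2.resize(s['image'][y:y+h,x:x+w,::-1],None,fx=k,fy=k,interpolation=2)
x=np.hstack([c(a,160,170,110,110,3.6),c(a,315,140,110,110,3.6)])
y=np.hstack([c(b,180,160,110,55,3.6),c(b,325,185,110,55,3.6)])
cv2.imwrite('pics/crop.png',np.vstack([x,y]))
for n,u,v,z in [('nut',247,222,24),('ring',180,222,24),('pink',256,184,24),('red',254,262,24),('tray',370,193,38),('hub',370,194,60),('pot1',342,205,50),('pot2',401,178,50),('tip',377,187,104)]: print(n,onz(a,u,v,z).round())
for n,u,v,z in [('nut',253,208,24),('ring',198,184,24),('hub',379,234,60),('tip',382,215,104)]: print(n,onz(b,u,v,z).round())
```

```text
nut [462. 205.  24.]
ring [458. 362.  24.]
pink [554. 187.  24.]
red [369. 185.  24.]
tray [535. -81.  38.]
hub [527. -76.  60.]
pot1 [502. -14.  50.]
pot2 [ 569. -151.   50.]
tip [533. -82. 104.]
nut [459. 199.  24.]
ring [453. 355.  24.]
hub [514. -88.  60.]
tip [529. -80. 104.]
```

View pics/crop.png

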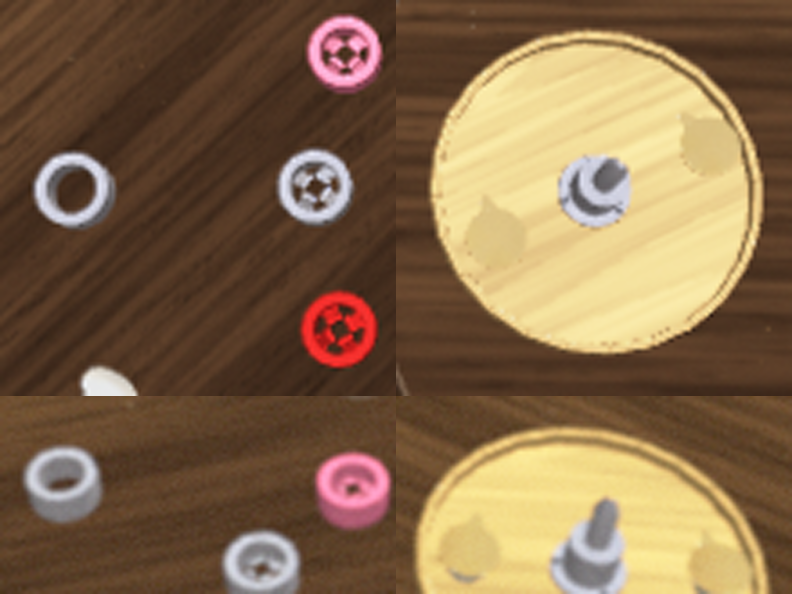

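The push nut is at top-view pixel (247,222), showing steel and teeth. The others are the plain ring at (180,222), pink look-alike at (256,184) and red one at (254,262). I'm moving above the nut and turning so the fingers clear the creamer pots later.

>>> {"fn": "drive_tool", "kwargs": {"rows": [{"grip": 100,"linear": [0.88,-0.95,-0.3],"rotation": [0,0,-0.53]},{"grip": 100,"linear": [0.88,-0.95,-0.3],"rotation": [0,0,-0.53]},{"grip": 100,"linear": [0.88,-0.95,-0.3],"rotation": [0,0,-0.53]},{"grip": 100,"linear": [0.88,-0.95,-0.3],"rotation": [0,0,-0.53]},{"grip": 100,"linear": [0.88,-0.95,-0.3],"rotation": [0,0,-0.53]},{"grip": 100,"linear": [0.88,-0.95,-0.3],"rotation": [0,0,-0.53]},{"grip": 100,"linear": [0.88,-0.95,-0.3],"rotation": [0,0,-0.53]},{"grip": 100,"linear": [0.88,-0.95,-0.3],"rotation": [0,0,-0.53]},{"grip": 100,"linear": [0.88,-0.95,-0.3],"rotation": [0,0,-0.53]},{"grip": 100,"linear": [0.88,-0.95,-0.3],"rotation": [0,0,-0.53]}]}}

```text
time: 1.1
tool_pos: [462.2, 199.9, 162.6]
eef_rot: [-0.0, 0.535, 0.845, -0.0]
contact_force: [0.6, 0.8, -0.4]
opening: 1.002
grip_force: 0.0
```

>>> {"fn": "drive_tool", "kwargs": {"rows": [{"grip": 100,"linear": [0,0,0],"rotation": [0,0,0]},{"grip": 100,"linear": [0,0,0],"rotation": [0,0,0]},{"grip": 100,"linear": [0,0,0],"rotation": [0,0,0]}]}}

```text
time: 1.4
tool_pos: [460.8, 201.8, 163.2]
eef_rot: [-0.0, 0.533, 0.846, -0.0]
contact_force: [0.2, -0.2, -0.0]
opening: 1.004
grip_force: 0.0
```

Run:
```python
from h import *
s=take('wrist','w1'); print(s['st']['tool_pos'],s['st']['eef_rot'],s['mount'],[proj(s,p) for p in [(460,202,24),(462,205,24)]], nose_length)
```

```text
[460.81634256 201.84314523 163.22853731] [-4.36042846e-04  5.33191688e-01  8.45994324e-01 -1.94254209e-04] [[-4.85447500e-04 -9.56130148e-01 -2.92941810e-01  7.27482931e+01]
 [ 9.99999879e-01 -4.85798234e-04 -7.15538124e-05 -2.23804992e+00]
 [-7.38958568e-05 -2.92941809e-01  9.56130269e-01 -1.20870116e+02]
 [ 0.00000000e+00  0.00000000e+00  0.00000000e+00  1.00000000e+00]] [(np.float64(278.20917809294014), np.float64(191.86534437179765)), (np.float64(282.4677733881994), np.float64(189.42372223207187))] 22.0
```

View pics/w1.png

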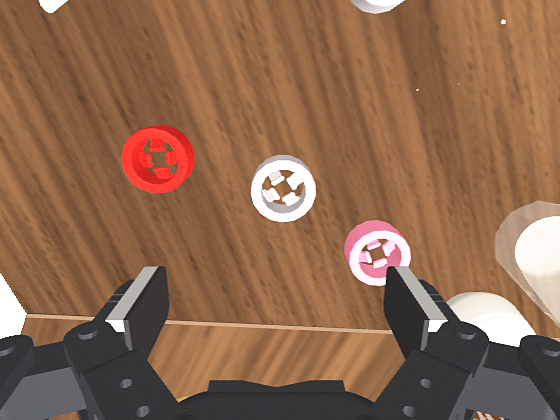

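The wrist view shows the toothed steel nut centred at about (283,190), red at (158,159) and pink at (378,253). Next I'm checking where the open fingertips stand, from their inner edges at about (167,268) and (386,268).

Run:
```python
from h import *
s=pickle.load(open('pics/w1.pkl','rb')); M=np.array(s['mount'])
print(s['fx'],onz(s,283,190,24)-s['st']['tool_pos'])
for u,v,y in [(167,268,-42.5),(386,268,42.5),(152,268,-42.5),(400,268,42.5)]:
    d=M[:3,:3]@[(u-s['cx'])/s['fx'],(v-s['cy'])/s['fy'],1]; o=M[:3,3]; print(o+d*(y-o[1])/d[1])
```

```text
369.870496142334 [   1.72288467    2.9327616  -139.22853731]
[  9.23181253 -42.5          2.62963945]
[ 2.84025691 42.5        14.96660265]
[ 16.92109248 -42.5        -12.31623271]
[10.72708813 42.5        -0.36325555]
```

>>> {"fn": "drive_tool", "kwargs": {"rows": [{"grip": 100,"linear": [0.06,0.1,-0.9],"rotation": [0,0,0]},{"grip": 100,"linear": [0,0,-0.9],"rotation": [0,0,0]},{"grip": 100,"linear": [0,0,-0.9],"rotation": [0,0,0]},{"grip": 100,"linear": [0,0,-0.9],"rotation": [0,0,0]},{"grip": 100,"linear": [0,0,-0.6],"rotation": [0,0,0]},{"grip": 100,"linear": [0,0,-0.5],"rotation": [0,0,0]},{"grip": 100,"linear": [0,0,0],"rotation": [0,0,0]},{"grip": 100,"linear": [0,0,0],"rotation": [0,0,0]}]}}

```text
time: 2.25
tool_pos: [462.9, 205.2, 22.7]
eef_rot: [-0.0, 0.533, 0.846, -0.0]
contact_force: [-0.7, -0.1, -0.4]
opening: 0.999
grip_force: 0.0
```

>>> {"fn": "drive_tool", "kwargs": {"force": 60, "rows": [{"grip": 60,"linear": [0,0,0],"rotation": [0,0,0]},{"grip": 40,"linear": [0,0,0],"rotation": [0,0,0]},{"grip": 40,"linear": [0,0,0],"rotation": [0,0,0]},{"grip": 40,"linear": [0,0,0],"rotation": [0,0,0]},{"grip": 40,"linear": [0,0,0],"rotation": [0,0,0]},{"grip": 40,"linear": [0,0,0],"rotation": [0,0,0]}]}}

```text
time: 2.85
tool_pos: [464.1, 204.8, 23.7]
eef_rot: [0.0, 0.534, 0.846, 0.001]
contact_force: [-2.0, 0.4, 6.6]
opening: 0.536
grip_force: 61.2
```

>>> {"fn": "drive_tool", "kwargs": {"rows": [{"grip": 40,"linear": [0,0,0.5],"rotation": [0,0,0]},{"grip": 40,"linear": [0,0,0.9],"rotation": [0,0,0]},{"grip": 40,"linear": [0,0,0.9],"rotation": [0,0,0]},{"grip": 40,"linear": [0,0,0.9],"rotation": [0,0,0]},{"grip": 40,"linear": [0,0,0.9],"rotation": [0,0,0]},{"grip": 40,"linear": [0,0,0.9],"rotation": [0,0,0]},{"grip": 40,"linear": [0,0,0.9],"rotation": [0,0,0]},{"grip": 40,"linear": [0,0,0.9],"rotation": [0,0,0]},{"grip": 40,"linear": [0,0,0],"rotation": [0,0,0]}]}}

```text
time: 3.75
tool_pos: [465.6, 205.3, 230.4]
eef_rot: [0.002, 0.534, 0.846, 0.003]
contact_force: [1.2, -0.1, -1.3]
opening: 0.543
grip_force: 61.8
```

>>> {"fn": "drive_tool", "kwargs": {"rows": [{"grip": 40,"linear": [0.22,-0.95,0],"rotation": [0,0,0]},{"grip": 40,"linear": [0.22,-0.95,0],"rotation": [0,0,0]},{"grip": 40,"linear": [0.22,-0.95,0],"rotation": [0,0,0]},{"grip": 40,"linear": [0.22,-0.95,0],"rotation": [0,0,0]},{"grip": 40,"linear": [0.22,-0.95,0],"rotation": [0,0,0]},{"grip": 40,"linear": [0.22,-0.95,0],"rotation": [0,0,0]},{"grip": 40,"linear": [0.22,-0.95,0],"rotation": [0,0,0]},{"grip": 40,"linear": [0.22,-0.95,0],"rotation": [0,0,0]},{"grip": 40,"linear": [0.22,-0.95,0],"rotation": [0,0,0]},{"grip": 40,"linear": [0.22,-0.95,0],"rotation": [0,0,0]}]}}

```text
time: 4.75
tool_pos: [528.8, -81.8, 225.4]
eef_rot: [-0.001, 0.534, 0.846, -0.0]
contact_force: [-0.3, 0.5, -1.3]
opening: 0.535
grip_force: 61.7
```

>>> {"fn": "drive_tool", "kwargs": {"rows": [{"grip": 40,"linear": [0,0,0],"rotation": [0,0,0]},{"grip": 40,"linear": [0,0,0],"rotation": [0,0,0]},{"grip": 40,"linear": [0,0,0],"rotation": [0,0,0]}]}}

```text
time: 5.05
tool_pos: [528.7, -80.0, 225.7]
eef_rot: [-0.001, 0.533, 0.846, -0.0]
contact_force: [0.3, -0.2, -2.3]
opening: 0.536
grip_force: 61.7
```

Run:
```python
from h import *
s=take('wrist','w2'); print(s['st']['tool_pos'],s['st']['eef_rot'],s['st']['contact_force'],[proj(s,p) for p in [(531,-81,104),(531,-81,60)]])
```

```text
[528.68790826 -79.97863665 225.72957086] [-7.24455595e-04  5.33447825e-01  8.45832657e-01 -1.01859906e-04] [ 0.3385921  -0.2439425  -2.33782115] [(np.float64(281.7371209917444), np.float64(202.16949549727352)), (np.float64(280.9529210338253), np.float64(186.02596972529955))]
```

View pics/w2.png

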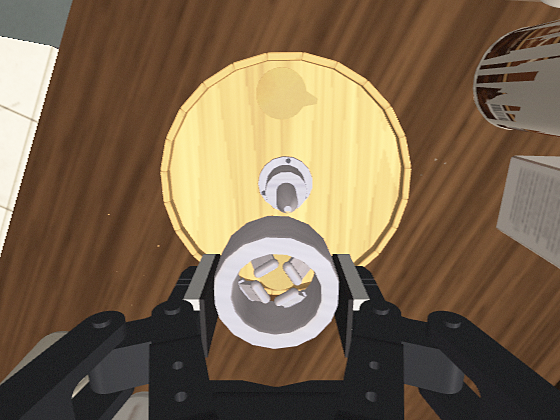

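The held nut's top face is centred at about (277,291) and is level. The hub disc is at about (285,184) and the spindle tip at about (288,209). Pots are clear of the fingers.

Run:
```python
from h import *
s=pickle.load(open('pics/w2.pkl','rb')); t=s['st']['tool_pos']
print('hub',onz(s,285,184.5,60),'tip',onz(s,288,209,104),'nut',onz(s,276.5,291,t[2]+.3), 'nut if 5 higher',onz(s,276.5,291,t[2]+5))
im=s['image'][140:350,200:350,::-1]; cv2.imwrite('pics/c2.png',cv2.resize(im,None,fx=2.8,fy=2.8,interpolation=2))
```

```text
hub [533.37250514 -78.47311639  60.        ] tip [537.04487228 -83.5802404  104.        ] nut [526.27364452 -79.64702268 226.02957086] nut if 5 higher [525.07435479 -77.14303871 230.72957086]
```

View pics/c2.png

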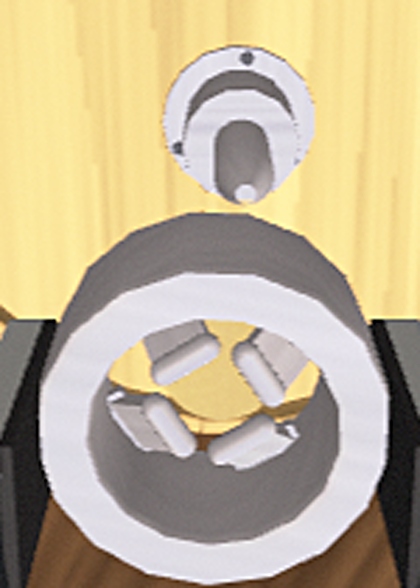

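Run:
```python
from h import *
s=pickle.load(open('pics/w2.pkl','rb')); t=s['st']['tool_pos']
print('hub',onz(s,287,192.5,60),'tip',onz(s,287.1,209.3,104),'nut',onz(s,276.4,292.7,t[2]+.3))
# fit nut: outer top circle r=24 projected extents
for z in (-3,0,3):
  for p in [(528.7,-80),(526,-79)]:
    P=np.array([proj(s,(p[0]+24*np.cos(a),p[1]+24*np.sin(a),t[2]+z)) for a in np.linspace(0,6.28,90)]); print(z,p,P.min(0),P.max(0))
```

```text
hub [537.72330963 -83.74856599  60.        ] tip [536.57976587 -84.04363718 104.        ] nut [526.54531542 -80.30161111 226.02957086]
-3 (528.7, -80) [218.31685821 230.34841286] [345.50809723 343.27261303]
-3 (526, -79) [212.71889613 224.95083423] [340.4619585  338.85659676]
0 (528.7, -80) [217.0995947  233.47892878] [346.96430829 348.35026444]
0 (526, -79) [211.37805112 227.97610684] [341.81808223 343.86711434]
3 (528.7, -80) [215.83005471 236.75088588] [348.48304522 353.63454613]
3 (526, -79) [209.97936216 231.13871539] [343.23269737 349.08240294]
```

>>> {"fn": "drive_tool", "kwargs": {"rows": [{"grip": 40,"linear": [0.16,-0.04,-0.7],"rotation": [0,0,0]},{"grip": 40,"linear": [0.16,-0.04,-0.7],"rotation": [0,0,0]},{"grip": 40,"linear": [0,0,-0.7],"rotation": [0,0,0]},{"grip": 40,"linear": [0,0,-0.7],"rotation": [0,0,0]},{"grip": 40,"linear": [0,0,0],"rotation": [0,0,0]},{"grip": 40,"linear": [0,0,0],"rotation": [0,0,0]},{"grip": 40,"linear": [0,0,0],"rotation": [0,0,0]}]}}

```text
time: 5.8
tool_pos: [539.8, -82.7, 143.6]
eef_rot: [0.001, 0.533, 0.846, 0.0]
contact_force: [1.2, 0.3, -0.2]
opening: 0.537
grip_force: 61.7
```

Run:
```python
from h import *
w=take('wrist','w3'); b=take('scene','sc3'); a=take('top','top3')
c=lambda s,x,y,w,h,k:cv2.resize(s['image'][y:y+h,x:x+w,::-1],None,fx=k,fy=k,interpolation=2)
cv2.imwrite('pics/c3.png',np.hstack([c(w,200,180,160,200,2.5),c(b,330,160,80,100,5)]))
print(w['st']['tool_pos'],w['st']['contact_force'])
```

```text
[539.80543872 -82.67292196 143.58271554] [ 1.16637621  0.27635661 -0.17680246]
```

View pics/c3.png

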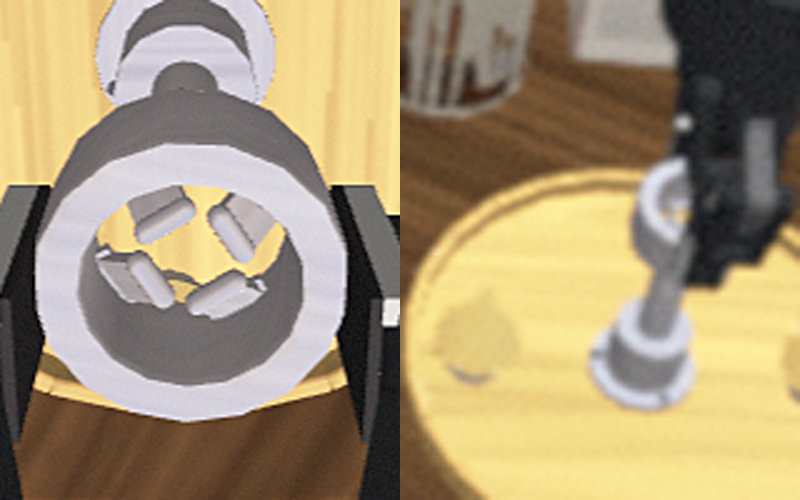

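Run:
```python
from h import *
s=pickle.load(open('pics/sc3.pkl','rb')); w=pickle.load(open('pics/w3.pkl','rb'))
h=onz(s,380.6,226,60); print('hub scene',h, 'hub circle proj',end=' ')
an=np.linspace(0,6.28,180); C=lambda x,y,z,r:np.array([proj(s,(x+r*np.cos(a),y+r*np.sin(a),z)) for a in an])
P=C(h[0],h[1],60,17);print((P.min(0)-[330,160])*5+[400,0],(P.max(0)-[330,160])*5+[400,0],'obs 618,300 692,365')
tz=w['st']['tool_pos'][2]
for zt in (0,-4):
  for dx,dy in [(0,0),(2,0),(0,2),(0,4),(0,-2)]:
    P=C(h[0]+dx,h[1]+dy,tz+zt,24); Q=C(h[0]+dx,h[1]+dy,tz+zt-24,24)
    print(zt,dx,dy,((P.min(0)-[330,160])*5+[400,0]).round(1),((Q.min(0)-[330,160])*5+[400,0]).round(1), 'obs top-rim 638,157')
```

```text
hub scene [534.99198922 -83.20590408  60.        ] hub circle proj [613.72442558 298.52595731] [692.3787563  362.20100125] obs 618,300 692,365
0 0 0 [632.6 164. ] [622.  200.8] obs top-rim 638,157
0 2 0 [634.5 160.8] [623.9 197.7] obs top-rim 638,157
0 0 2 [628.  162.1] [617.5 199. ] obs top-rim 638,157
0 0 4 [623.4 160.2] [613.  197.1] obs top-rim 638,157
0 0 -2 [637.2 165.9] [626.5 202.7] obs top-rim 638,157
-4 0 0 [630.8 170.3] [620.3 206.8] obs top-rim 638,157
-4 2 0 [632.7 167. ] [622.1 203.6] obs top-rim 638,157
-4 0 2 [626.2 168.4] [615.8 204.9] obs top-rim 638,157
-4 0 4 [621.6 166.5] [611.3 203.1] obs top-rim 638,157
-4 0 -2 [635.4 172.1] [624.7 208.7] obs top-rim 638,157
```

The wrist and scene crops agree that the nut sits about 2 mm to +x of the spindle axis. I'll correct that and lower it until the teeth are near the spindle.

>>> {"fn": "drive_tool", "kwargs": {"rows": [{"grip": 40,"linear": [-0.06,0,0],"rotation": [0,0,0]},{"grip": 40,"linear": [0,0,0],"rotation": [0,0,0]},{"grip": 40,"linear": [0,0,-0.3],"rotation": [0,0,0]},{"grip": 40,"linear": [0,0,-0.3],"rotation": [0,0,0]},{"grip": 40,"linear": [0,0,-0.2],"rotation": [0,0,0]},{"grip": 40,"linear": [0,0,-0.2],"rotation": [0,0,0]},{"grip": 40,"linear": [0,0,0],"rotation": [0,0,0]}]}}

```text
time: 6.65
tool_pos: [536.3, -82.9, 111.0]
eef_rot: [-0.001, 0.534, 0.846, -0.0]
contact_force: [0.7, 0.4, -0.7]
opening: 0.536
grip_force: 61.7
```

>>> {"fn": "drive_tool", "kwargs": {"rows": [{"grip": 40,"linear": [0,0,-0.15],"rotation": [0,0,0]},{"grip": 40,"linear": [0,0,-0.15],"rotation": [0,0,0]},{"grip": 40,"linear": [0,0,0],"rotation": [0,0,0]}]}}

```text
time: 6.95
tool_pos: [537.4, -82.7, 102.9]
eef_rot: [0.0, 0.534, 0.846, 0.0]
contact_force: [1.0, 1.5, -2.2]
opening: 0.534
grip_force: 61.6
```

>>> {"fn": "drive_tool", "kwargs": {"force": 90, "rows": [{"grip": 40,"linear": [0,0,-0.1],"rotation": [0,0,0]},{"grip": 40,"linear": [0,0,-0.1],"rotation": [0,0,0]},{"grip": 40,"linear": [0,0,0],"rotation": [0,0,0]}]}}

```text
time: 7.25
tool_pos: [537.0, -83.0, 96.9]
eef_rot: [-0.0, 0.534, 0.846, -0.0]
contact_force: [1.0, -1.0, -1.0]
opening: 0.523
grip_force: 92.6
```

>>> {"fn": "drive_tool", "kwargs": {"rows": [{"grip": 40,"linear": [0,0,-0.1],"rotation": [0,0,0]},{"grip": 40,"linear": [0,0,-0.1],"rotation": [0,0,0]},{"grip": 40,"linear": [0,0,0],"rotation": [0,0,0]}]}}

```text
time: 7.55
tool_pos: [538.1, -82.8, 91.3]
eef_rot: [0.001, 0.534, 0.846, 0.001]
contact_force: [3.5, 1.4, -3.3]
opening: 0.526
grip_force: 92.5
```

Run:
```python
from h import *
w=take('wrist','w4'); b=take('scene','sc4')
c=lambda s,x,y,w,h,k:cv2.resize(s['image'][y:y+h,x:x+w,::-1],None,fx=k,fy=k,interpolation=2)
cv2.imwrite('pics/c4.png',np.hstack([c(w,200,180,160,200,2.5),c(b,330,160,80,100,5)]))
print(w['st']['tool_pos'],w['st']['contact_force'],w['st']['wrist_torque'])
```

```text
[538.0976759  -82.81429903  91.30272664] [ 3.45062381  1.37354158 -3.27939357] [ 0.23296707 -0.58700854 -0.00322269]
```

View pics/c4.png

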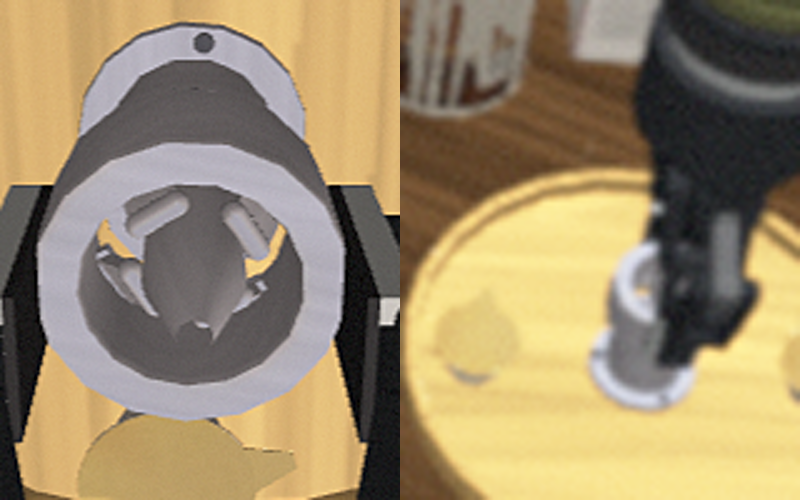

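The spindle is through the toothed hole and centred (crop x about 193 against 191 for the nut). Pressing on.

>>> {"fn": "drive_tool", "kwargs": {"rows": [{"grip": 40,"linear": [-0.02,0,-0.1],"rotation": [0,0,0]},{"grip": 40,"linear": [0,0,-0.05],"rotation": [0,0,0]},{"grip": 40,"linear": [0,0,0],"rotation": [0,0,0]}]}}

```text
time: 7.95
tool_pos: [537.3, -82.9, 86.9]
eef_rot: [0.001, 0.534, 0.846, 0.001]
contact_force: [4.1, 1.7, -1.0]
opening: 0.531
grip_force: 92.8
```

>>> {"fn": "drive_tool", "kwargs": {"rows": [{"grip": 40,"linear": [0,0,-0.1],"rotation": [0,0,0]},{"grip": 40,"linear": [0,0,0],"rotation": [0,0,0]}]}}

```text
time: 8.15
tool_pos: [537.2, -83.0, 83.9]
eef_rot: [0.001, 0.534, 0.846, 0.0]
contact_force: [2.9, 1.6, 1.8]
opening: 0.524
grip_force: 93.1
```

>>> {"fn": "drive_tool", "kwargs": {"rows": [{"grip": 40,"linear": [0,0,-0.05],"rotation": [0,0,0]},{"grip": 40,"linear": [0,0,0],"rotation": [0,0,0]}]}}

```text
time: 8.35
tool_pos: [537.2, -83.0, 83.7]
eef_rot: [0.001, 0.534, 0.846, 0.001]
contact_force: [0.1, 1.9, 11.1]
opening: 0.528
grip_force: 94.1
```

>>> {"fn": "drive_tool", "kwargs": {"rows": [{"grip": 40,"linear": [0,0,-0.06],"rotation": [0,0,0]},{"grip": 40,"linear": [0,0,0],"rotation": [0,0,0]},{"grip": 40,"linear": [0,0,0],"rotation": [0,0,0]}]}}

```text
time: 8.65
tool_pos: [537.3, -83.0, 83.5]
eef_rot: [0.001, 0.534, 0.846, 0.001]
contact_force: [-1.9, 2.0, 23.1]
opening: 0.525
grip_force: 95.3
```

Firm stop at 23 N, at the home height. I'll ease off the push, release, back away and look.

>>> {"fn": "drive_tool", "kwargs": {"rows": [{"grip": 40,"linear": [0,0,0.07],"rotation": [0,0,0]},{"grip": 65,"linear": [0,0,0],"rotation": [0,0,0]},{"grip": 75,"linear": [0,0,0],"rotation": [0,0,0]},{"grip": 80,"linear": [0,0,0],"rotation": [0,0,0]},{"grip": 85,"linear": [0,0,0],"rotation": [0,0,0]},{"grip": 85,"linear": [0,0,0],"rotation": [0,0,0]}]}}

```text
time: 9.25
tool_pos: [535.9, -83.1, 82.1]
eef_rot: [-0.001, 0.534, 0.846, -0.0]
contact_force: [-1.3, 0.3, 0.2]
opening: 0.847
grip_force: 0.0
```

>>> {"fn": "drive_tool", "kwargs": {"rows": [{"grip": 85,"linear": [0,0,0.4],"rotation": [0,0,0]},{"grip": 85,"linear": [0,0,0.8],"rotation": [0,0,0]},{"grip": 85,"linear": [0,0,0.9],"rotation": [0,0,0]},{"grip": 85,"linear": [0,0,0.9],"rotation": [0,0,0]},{"grip": 85,"linear": [0,0,0.9],"rotation": [0,0,0]},{"grip": 85,"linear": [0,0,0],"rotation": [0,0,0]},{"grip": 85,"linear": [0,0,0],"rotation": [0,0,0]}]}}

```text
time: 9.95
tool_pos: [537.1, -83.1, 200.8]
eef_rot: [0.001, 0.534, 0.846, 0.0]
contact_force: [-0.5, 0.4, -0.6]
opening: 0.852
grip_force: 0.0
```

Run:
```python
from h import *
w=take('wrist','w5'); b=take('scene','sc5')
c=lambda s,x,y,w,h,k:cv2.resize(s['image'][y:y+h,x:x+w,::-1],None,fx=k,fy=k,interpolation=2)
cv2.imwrite('pics/c5.png',np.hstack([c(w,200,100,160,200,2.5),c(b,330,160,80,100,5)]))
print(w['st']['tool_pos'],w['st']['contact_force'])
an=np.linspace(0,6.28,180)
for n,z,r in [('top home',84,24),('top if +3',87,24),('hub',60,17)]:
  P=np.array([proj(w,(537,-83.5,z)+np.array([r*np.cos(a),r*np.sin(a),0])) for a in an]); print(n,(P.min(0)-[200,100])*2.5,(P.max(0)-[200,100])*2.5)
print((np.array(proj(w,(537,-83.5,104)))-[200,100])*2.5)
```

```text
[537.09674095 -83.09660074 200.81071397] [-0.4529777   0.40088249 -0.62012938]
top home [107.00619598 166.30297042] [285.58021535 337.03778134]
top if +3 [106.06201762 168.6717679 ] [286.72216118 341.21062607]
hub [137.68770876 173.21519977] [253.47700083 284.77241193]
[197.01071365 277.82599798]
```

View pics/c5.png

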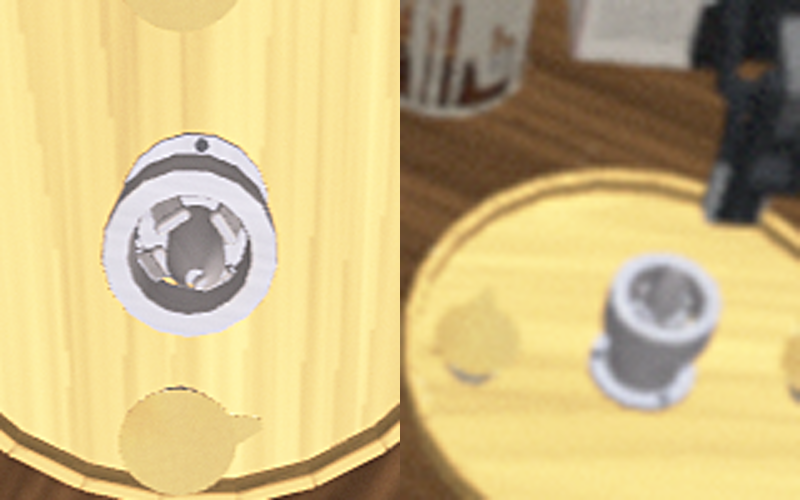

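Run:
```python
from h import *
b=pickle.load(open('pics/sc5.pkl','rb')); an=np.linspace(0,6.28,180)
for z in (84,87,90,102):
  P=np.array([proj(b,(535,-83.2,z)+np.array([24*np.cos(a),24*np.sin(a),0])) for a in an]); print(z,((P.min(0)-[330,160])*5+[400,0]).round(),((P.max(0)-[330,160])*5+[400,0]).round(),'obs 607,254 720,342')
```

```text
84 [607. 253.] [721. 343.] obs 607,254 720,342
87 [608. 248.] [722. 339.] obs 607,254 720,342
90 [610. 244.] [724. 335.] obs 607,254 720,342
102 [615. 227.] [730. 318.] obs 607,254 720,342
```

The scene view's rim outline matches the home height (top at z = 84) exactly, and the nut is level. Handing in.

```bash
python3 -c "
from rig import close_job; print(close_job())"
```

```text
the job is handed in; nothing more can be done
None
```

The push nut is pressed home on the hub, level and released, with the arm clear. The plain ring and the red and pink look-alikes were not touched, and the job was handed in at about 10 s; I expected 4 to 15 N of tooth resistance on the way down and didn't clearly see it, but the nut stopped firmly at 23 N and stayed at home height after release.

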